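# Block a specimen tile flush in its mounting jig

## Robot

A 6-joint arm with a two-finger parallel gripper is mounted at the origin on the work surface. World frame = base frame: x ahead of the robot, y to its left, z up, the work surface at z = 0. Lengths are in m, angles in rad, forces in N, time in s.
With the tool pointing down it reaches from about 0.325 to 0.85 m from the base axis. Payload 4.4 kg.
Tool frame: the origin (TCP) lies midway between the tips of the shut fingers; the grasp point (between the pads) lies 19 mm behind it; z points along the fingers, y is the line along which they close (so a half turn about z gives the same grasp; the last joint's range is limited). The gripper opens to 94 mm and grips with 3 to 60 N. Pads are 16 mm wide; open, the fingers measure 119 mm over their backs; the gripper's body (75 mm by 177 mm) begins 78 mm behind the grasp point.
Start: joints at [1.087, 0.207, 1.542, -0, 1.393, -0.15], TCP at [0.188, 0.543, 0.205] pointing down, gripper open.
Joint ranges: [-2.73, 2.73], [-0.86, 2.22], [0.23, 2.46], [-1.11, 4.25], [0.08, 2.63], [-2.82, 2.82]. Speed limits (rad/s): [2.79, 2.79, 3.14, 3.14, 3.14, 3.14].

## Interface

Orientations are given as a unit quaternion [x, y, z, w].
In Python, from bench import env gives the robot as it stands.
- The arm moves only by the tool carry_out, never from a script. Its argument "deltas" is a list of rows, each an object with "travel": the shift along the tool's x, y, z in units of 25 mm (1.0 is 25 mm), a list of three; "twist": the turn about the tool's z in units of 8 degrees (1.0 is 8 degrees); "fingers": the finger opening in mm, from 0 to 94. A call has exactly 10 rows; each row shifts and turns the commanded pose from where the row before left it, along the tool's axes as they then stand; what a row does not reach is not made up. A row lasts 1/10 s, in which the tool goes at most 50 mm and 8.59 degrees, less where a joint would pass 70% of its speed; a pose out of reach is approached as far as the arm can. A call is refused whole if a number of a shift passes 1 or a number of a turn 1, either way. A call with a gripper value outside its range is refused whole. The fingers move at their own pace and stop on an object; "grip_force" is the grip in N (left out, the last holds). Time passes only in rows, so rows that do not move let the fingers close, or fill a call up. It gives the time, the measured TCP pose, the force, the opening and the grip force at its end, in the units of the state.
- env.state(): the state, without advancing time (a new reading comes with each control period).
- env.camera(name): name is "side" or "top" or "wrist"; returns a dict with "color" (400x640x3 uint8, red, green, blue), "intrinsics" (3x3 intrinsics, pixels), "position" and "rotation" of the camera in the world; the wrist camera has in their place "hand_eye" (4x4, takes a point from camera to tool coordinates, whose origin is the TCP and whose axes are the flange's). Camera axes: x right, y up, looking along -z (the intrinsics and any distortion apply to the point x, -y, -z); pixel columns grow to the right and rows downward; lengths in m; the calibration is good to about 2 mm. A picture is of the moment at which its call begins: read the wrist's pose just before it. There is no depth.
- env.close_job(): hands the job in; it is judged then, once.
Trained networks look in a picture, given as the dict that the camera call returned (one of the last four; its "shot" number tells which), for a name from the list of things; names that differ only in an ending like _2 or _b are one class to them, and where a whole thing is asked for, a point or a joint stands for the part that bears it (a point fixed in the world has none). Each returns a list of dicts, best first, with "p" (0 to 1); they miss things now and then, are a little off and sometimes report something else, mostly with a low value. They report only what shows in the picture. A call takes as long as a camera call. They do not tell look-alikes from the thing itself.
- env.boxes_of(picture, label): "bbox" ([left, top, width, height] in pixels, round what is visible of it).
- env.pinpoint(picture, label): "point" ([column, row] in pixels: a listed point, or the origin of a listed thing).
The state is a dict: "time": time; "joint_pos": joint angles; "joint_velocities": joint speeds; "joint_torque": joint torques, N m; "tcp_pos": TCP position; "tcp_rot": TCP orientation; "wrist_force": force on the tool from outside, world axes, zero at the start; "torque": the same for the moment, N m; "grip_width": opening from 0.0 (shut) to 1.0 (fully open); "gripper_force": force on a finger pad.
Only numpy, scipy, OpenCV 4.12 (cv2) and the standard library are available. Lean on these libraries where they do the work, as an engineer would, in place of code of your own. Each camera call takes 0.05 s, during which the arm holds its last target. There are 200 camera calls.

## Task

The white specimen tile in the mounting jig has crept away from the yellow back fence: first slide it back until its whole far edge is flush against the fence. Then take the blue spacer from its grey stand and slide it upright, all the way down to the jig floor, into the one gap between the tile and the three red front blocks that is wide enough for it; do not force it into the narrow gaps, and leave the jar, the slide box and the bottle where they stand. Finish while still holding the spacer: keep it gripped and pushed firmly, but not roughly, towards the fence, so that at the end the tile is being held pressed flush against the fence through the spacer.

Things in the scene. Friction and masses are not known exactly. Their poses are not given: they have to be found in the camera images.
- jig: Fixed grey jig plate, 190 (x) x 200 (y) x 10 mm; its top, the jig floor, is 10 mm above the bench. Origin: centre of its underside; +x points squarely at the fence, whose face is at x = +55 mm; y along the fence, z up. Front blocks: outer faces at x = -85 mm. With the tile flush (near edge at x = -35 mm) the gap is 22 mm wide at the thin block, 15 mm at each thick one
- fence: Fixed yellow back fence on the jig, 20 (x) x 180 (y) x 22 mm high, its foot on the jig floor (top 32 mm above the bench). Origin: bottom middle of the face that looks at the tile; x points away from the tile into the fence, y along it, z up
- tile: Loose white tile with pale spots, 90 (x) x 150 (y) x 16 mm, about 0.5 kg, flat on the jig floor, 5 to 11 mm short of the fence. It slides with about 2 to 7 N and stays where left. Origin: centre of its underside; x to the fence. Amid its top (26 mm above the bench) a black bar knob, 30 (x) x 16 (y) x 30 mm high, to pinch from above across its 16 mm
- tile_knob (a point): Centre of the tile's black knob, 40 mm above the tile's underside, 6 mm below the knob's top
- tile_back_left (a point): On the tile's far face (the one that meets the fence), 70 mm to +y of the tile's middle, 8 mm above its underside
- tile_back_right (a point): On the tile's far face, 70 mm to -y of the tile's middle, 8 mm above its underside
- block_thin: Fixed red metal front block, the thin one: 28 (x) x 46 (y) x 20 mm high, on the jig floor (top 30 mm above the bench). Origin: bottom middle of its outer face, away from the tile; x points to tile and fence. The wide gap lies between its inner face (x = +28 mm) and the tile. The three blocks stand in a row along the fence, 50 mm apart, in any order
- block_thick_a: Fixed red metal front block, 35 (x) x 46 (y) x 20 mm high, otherwise like the thin one; its gap is too narrow for the spacer
- block_thick_b: Fixed red metal front block, 35 (x) x 46 (y) x 20 mm high, same as the other thick one; its gap is too narrow for the spacer
- stand: Fixed grey stand that holds the spacer upright, 46 (x) x 66 (y) x 30 mm high, with a slot 22 x 42 mm, open at the top, whose floor is 6 mm above the bench. Origin: centre of its underside; x across the slot's short side
- spacer: Loose blue plastic spacer with white ribs, a plate 18 thick (x) x 36 wide (y) x 80 mm tall (z), lower edges rounded by 4 mm, about 90 g, standing upright in the stand's slot. Origin: centre of its underside. Grip it from above across its 18 mm thickness near the top. The same either way round (half turn about z)
- spacer_grip (a point): Grip point of the spacer, on its middle axis, 58 mm above its underside
- specimen_jar: Bystander: specimen jar with a yellow lid, 56 mm across, 70 mm tall, upright. Origin: centre of its underside
- slide_box: Bystander: white slide box with a blue band, 85 x 70 x 30 mm. Origin: centre of its underside
- reagent_bottle: Bystander: amber bottle with a black cap, 44 mm across, 85 mm tall, upright. Origin: centre of its underside
Not all that is in view belongs to the job. Leave any black or pink look-alike of the spacer alone.

How it is judged:
On the way, in this order (a step that is already met when the one before it is completed fails the run):
1. the tile's far edge is flush against the fence (within 2 mm at both ends) (x of each of tile_back_left, tile_back_right in the frame of fence above -0.002 m), for 0.2 s.
2. the spacer stands upright on the jig floor (within 5 mm) in the wide gap (x of spacer in the frame of block_thin between 0.033 and 0.045 m and y of spacer in the frame of block_thin between -0.014 and 0.014 m and z of spacer in the frame of block_thin below 0.005 m and angle between spacer's own z axis and vertical below 0.15 rad), for 0.1 s.
At the end, for the whole second after the job is handed in: Spacer upright in the thin block's gap: within 14 mm of the block's middle, foot within 5 mm of the jig floor, gripped, pressing the tile with over 4 N; tile flat, within 2 mm of the fence at both ends, pressing it with over 2 N and not touched by the fingers; all at rest (all of step 1 and all of step 2 and angle between tile's own z axis and vertical below 0.04 rad and contact force between spacer and tile above 4 N and contact force between tile and fence above 2 N and contact force between the fingers and spacer above 10 N and contact force between the fingers and tile below 0.5 N and linear speed of each of tile, spacer below 0.02 m/s); the arm keeps its last pose, push and grip.
It fails at once if the spacer is forced against a thick block (over 15 N) (contact force between spacer and block_thick_a above 15 N or contact force between spacer and block_thick_b above 15 N).
It fails at once if the tile is rammed against the fence (over 70 N) (contact force between tile and fence above 70 N).
It fails at once if the jar, slide box or bottle is moved by more than 20 mm (distance of any of specimen_jar, slide_box, reagent_bottle from where it was at the start of the episode above 0.02 m).
It also fails if it takes over 58 s, if anything falls off the work surface, if the arm or the gripper's body presses on something with over 40 N, if the wrist force passes 120 N, or if a joint passes its speed limit or range.

## Working session

There is one attempt and no reset: what is moved stays moved. The work goes in short steps, Python scripts to look and compute and a tool call to move; the robot and the scene stay as the last step left them, time stands still between calls to the robot, and variables do not carry over. Pictures are saved under pics/ and viewed, at most 10 in all, crops included, and the job is handed in when it is done.

Besides the shell and the picture viewer there is one more tool, called after "Call:" as a command line: name --argument value ..., lists and objects as JSON in quotes. carry_out: Moves the arm, as the interface text tells. Its arguments: {"type":"object","properties":{"deltas":{"type":"array"},"grip_force":{"type":"number"}},"required":["deltas"]}

```bash
mkdir -p pics; ls; cat > h.py <<'E'
import numpy as np, cv2
from scipy.spatial.transform import Rotation as R
from bench import env
def ray(pic,px,st=None):
    K=np.array(pic["intrinsics"]); d=np.array([(px[0]-K[0,2])/K[0,0],(px[1]-K[1,2])/K[1,1],1.0]); d=d*[1,-1,-1]
    if "hand_eye" in pic:
        H=np.array(pic["hand_eye"]); T=np.eye(4); T[:3,:3]=R.from_quat(st["tcp_rot"]).as_matrix(); T[:3,3]=st["tcp_pos"]; M=T@H
        return M[:3,3],M[:3,:3]@d
    return np.array(pic["position"]),np.array(pic["rotation"])@d
def at(pic,px,z,st=None):
    o,d=ray(pic,px,st); return o+d*(z-o[2])/d[2]
def proj(pic,P,st=None):
    o,_=ray(pic,(0,0),st)
    if "hand_eye" in pic: Rm=R.from_quat(st["tcp_rot"]).as_matrix()@np.array(pic["hand_eye"])[:3,:3]
    else: Rm=np.array(pic["rotation"])
    c=Rm.T@(np.array(P)-o)*[1,-1,-1]; q=np.array(pic["intrinsics"])@c; return q[:2]/q[2]
def save(pic,name,box=None,s=1):
    im=pic["color"]
    if box: im=im[box[1]:box[3],box[0]:box[2]]
    cv2.imwrite("pics/"+name,cv2.resize(im[:,:,::-1],None,fx=s,fy=s,interpolation=cv2.INTER_CUBIC))
E
cat > a.py <<'E'
from h import *
np.set_printoptions(precision=4,suppress=True)
print(env.state())
names={"jig":0,"fence":.01,"tile":.01,"tile_knob":.05,"tile_back_left":.018,"tile_back_right":.018,"block_thin":.01,"block_thick_a":.01,"stand":0,"spacer":.006,"spacer_grip":.064,"specimen_jar":0,"slide_box":0,"reagent_bottle":0}
for c in ("top","side"):
    p=env.camera(c); save(p,c+"0.png"); print(c,{k:np.array(p[k]) for k in p if k not in("color",)})
    for n,z in names.items():
        for r in env.pinpoint(p,n)[:4]:
            if r["p"]>.15: print(n,round(r["p"],2),np.round(r["point"],1),at(p,r["point"],z)[:2])
E
python3 a.py
```

```text
pics
{'time': 0.0, 'joint_pos': array([ 1.0865,  0.2074,  1.5429, -0.    ,  1.3935, -0.1505]), 'joint_velocities': array([ 0.0011, -0.0009, -0.0006,  0.0007,  0.0002,  0.0011]), 'joint_torque': array([ -0.001 , -37.0885, -28.1412,   0.0696,   0.0366,  -0.0002]), 'tcp_pos': array([0.188 , 0.5425, 0.2043]), 'tcp_rot': array([ 0.1661,  0.9861, -0.0011, -0.0003]), 'wrist_force': array([ 0.0904, -0.6712, -0.2093]), 'torque': array([-0.0077,  0.0058, -0.0501]), 'gripper_force': 0.0, 'grip_width': 0.996417189969932}
top {'intrinsics': array([[466.7928,   0.    , 324.0772],
       [  0.    , 466.7928, 195.9706],
       [  0.    ,   0.    ,   1.    ]]), 'position': array([0.43  , 0.058 , 1.1636]), 'rotation': array([ 0.038 , -0.0351, -0.6965,  0.7157]), 'shot': array(1)}Traceback (most recent call last):
  File "a.py", line 9, in <module>
    if r["p"]>.15: print(n,round(r["p"],2),np.round(r["point"],1),at(p,r["point"],z)[:2])
                                                                  ~~^^^^^^^^^^^^^^^^
  File "h.py", line 11, in at
    o,d=ray(pic,px,st); return o+d*(z-o[2])/d[2]
        ~~~^^^^^^^^^^^
  File "h.py", line 9, in ray
    return np.array(pic["position"]),np.array(pic["rotation"])@d
                                     ~~~~~~~~~~~~~~~~~~~~~~~~~^~
ValueError: matmul: Input operand 1 has a mismatch in its core dimension 0, with gufunc signature (n?,k),(k,m?)->(n?,m?) (size 3 is different from 4)
```

```bash
sed -i 's/np.array(pic\["rotation"\])/R.from_quat(pic["rotation"]).as_matrix()/' h.py; sed -i '/^print(env.state/d' a.py; python3 a.py
```

```text
top {'intrinsics': array([[466.7928,   0.    , 324.0772],
       [  0.    , 466.7928, 195.9706],
       [  0.    ,   0.    ,   1.    ]]), 'position': array([0.43  , 0.058 , 1.1636]), 'rotation': array([ 0.038 , -0.0351, -0.6965,  0.7157]), 'shot': array(2)}
fence 0.85 [325.5 152.3] [0.6598 0.0639]
tile 0.84 [319.6 172.3] [0.6087 0.0772]
tile_knob 0.69 [319.7 168. ] [0.613  0.0766]
tile_back_left 0.73 [454.7 212.1] [ 0.5177 -0.2575]
tile_back_left 0.68 [292.1 148.4] [0.6659 0.1474]
tile_back_left 0.33 [445.7 214.7] [ 0.5107 -0.2354]
tile_back_right 0.81 [349.9 159.5] [0.6417 0.0027]
block_thick_a 0.69 [330.7 212.6] [0.5087 0.0469]
block_thick_a 0.6 [310.4 206. ] [0.5237 0.0976]
stand 0.68 [294.6 203.1] [0.5307 0.1377]
stand 0.56 [444.3 215. ] [ 0.5111 -0.2365]
spacer 0.81 [478.1 217.5] [ 0.5067 -0.3187]
spacer 0.61 [438.5 250.4] [ 0.423  -0.2208]
spacer 0.48 [445.2 210.2] [ 0.5227 -0.2372]
spacer_grip 0.55 [444.5 249.9] [ 0.4249 -0.2209]
spacer_grip 0.52 [452.8 213.5] [ 0.5107 -0.2404]
spacer_grip 0.5 [487.5 215.3] [ 0.5087 -0.322 ]
slide_box 0.71 [181.2 219.6] [0.4817 0.4192]
side {'
[... 606 characters left out ...]
015]
block_thick_a 0.62 [326.2 219.7] [0.5203 0.0436]
stand 0.74 [285.1 227.4] [0.6133 0.0841]
stand 0.72 [273.9 151.5] [ 0.7278 -0.1796]
stand 0.51 [350.2 157.3] [ 0.5101 -0.2104]
spacer 0.82 [380.  159.1] [ 0.4262 -0.2173]
spacer 0.62 [358.6 137.5] [ 0.5023 -0.2975]
spacer 0.62 [404.2 135.1] [ 0.372  -0.3437]
spacer 0.51 [347.7 150.1] [ 0.5222 -0.2326]
spacer_grip 0.8 [359.7 116.7] [ 0.5077 -0.3203]
spacer_grip 0.61 [384.6 138.5] [ 0.423  -0.2384]
specimen_jar 0.67 [274.6 151. ] [ 0.7265 -0.1822]
specimen_jar 0.61 [252.9 241.4] [0.6742 0.1442]
slide_box 0.98 [302.2 374.3] [0.4773 0.4185]
reagent_bottle 0.56 [401.  132.2] [ 0.383  -0.3633]
reagent_bottle 0.22 [349.5 151.6] [ 0.517  -0.2344]
```

View pics/top0.png

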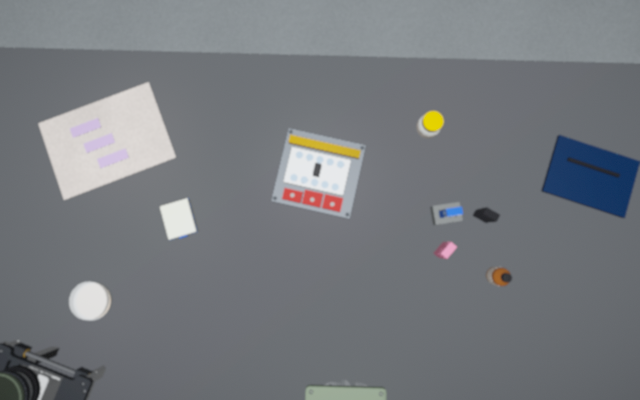

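View pics/side0.png

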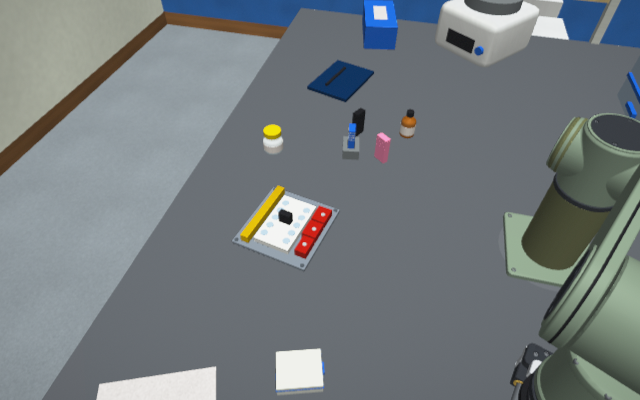

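```bash
cat > b.py <<'E'
from h import *
np.set_printoptions(precision=4,suppress=True)
p=env.camera("top"); hsv=cv2.cvtColor(p["color"],cv2.COLOR_RGB2HSV)
print(p["color"].shape)
def blobs(m,z,n,amin):
    k,l,s,c=cv2.connectedComponentsWithStats(m.astype(np.uint8))
    for i in range(1,k):
        if s[i,4]<amin: continue
        ys,xs=np.where(l==i); P=np.array([at(p,(x,y),z)[:2] for x,y in zip(xs,ys)])
        r=cv2.minAreaRect((P*1000).astype(np.float32)); print(n,c[i],s[i,4],"world mm",r)
h,s,v=[hsv[...,i] for i in range(3)]
blobs((abs(h.astype(int)-24)<8)&(s>150)&(v>120),.032,"yellow",40)
blobs(((h<8)|(h>172))&(s>150)&(v>100),.03,"red",20)
blobs((abs(h.astype(int)-110)<12)&(s>150)&(v>120),.086,"blue",20)
save(p,"c1.png",(260,120,380,225),5)
E
python3 b.py
```

```text
(400, 640, 3)
yellow [432.6101 120.6981] 318 world mm ((742.5390014648438, -199.05882263183594), (48.45486068725586, 47.06431579589844), 0.31886669993400574)
yellow [323.845  146.2789] 484 world mm ((670.3619384765625, 68.22876739501953), (173.46754455566406, 17.351795196533203), 78.60018157958984)
red [291.9381 195.3505] 97 world mm ((547.5325927734375, 142.67124938964844), (39.09671401977539, 21.277873992919922), 78.99423217773438)
red [312.1298 198.0229] 131 world mm ((541.1314697265625, 93.45260620117188), (37.30292892456055, 27.339292526245117), 77.48409271240234)
red [332.0827 202.391 ] 133 world mm ((531.490966796875, 44.277137756347656), (37.253074645996094, 27.882938385009766), 78.99463653564453)
blue [453.9101 211.0337] 89 world mm ((514.7213745117188, -236.65032958984375), (13.374829292297363, 35.48790740966797), 9.683980941772461)
```

View pics/c1.png

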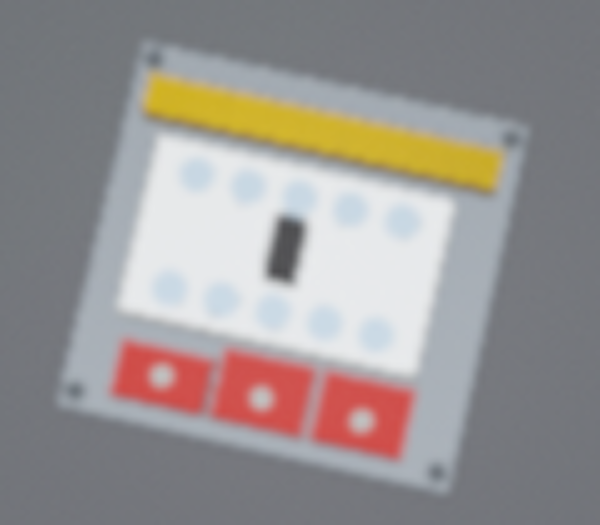

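The top crop shows the three red blocks at about (292,195), (312,198) and (332,202). The leftmost, on the +y side, is the thin one: it measures 21 mm against 27 mm for the others, and its gap is wider. The possible spacers are blue in the grey stand (447,213), black (486,215) and pink (447,250). Only the blue one fits the description.

Call:
carry_out --deltas '[{"travel": [0, 0, 0], "twist": -0.96, "fingers": 94}, {"travel": [-0.95, -0.73, 0], "twist": 0, "fingers": 94}, {"travel": [-0.95, -0.73, 0], "twist": 0, "fingers": 94}, {"travel": [-0.95, -0.73, 0], "twist": 0, "fingers": 94}, {"travel": [-0.95, -0.73, 0], "twist": 0, "fingers": 94}, {"travel": [-0.95, -0.73, 0], "twist": 0, "fingers": 94}, {"travel": [-0.95, -0.73, 0], "twist": 0, "fingers": 94}, {"travel": [-0.95, -0.73, 0], "twist": 0, "fingers": 94}, {"travel": [-0.95, -0.73, 0], "twist": 0, "fingers": 94}, {"travel": [-0.95, -0.73, 0], "twist": 0, "fingers": 94}]'

```text
time: 2.65
tcp_pos: [0.366, 0.3389, 0.2056]
tcp_rot: [0.1, 0.995, 0.0, 0.0]
wrist_force: [-0.0, 0.0, -0.2]
grip_width: 1.0
gripper_force: 0.0
```

Call:
carry_out --deltas '[{"travel": [-0.95, -0.73, 0], "twist": 0, "fingers": 60}, {"travel": [-0.95, -0.73, 0], "twist": 0, "fingers": 60}, {"travel": [-0.95, -0.73, 0], "twist": 0, "fingers": 60}, {"travel": [-0.95, -0.73, 0], "twist": 0, "fingers": 60}, {"travel": [-0.95, -0.73, 0], "twist": 0, "fingers": 60}, {"travel": [-0.95, -0.73, 0], "twist": 0, "fingers": 60}, {"travel": [-0.95, -0.73, 0], "twist": 0, "fingers": 60}, {"travel": [-0.95, -0.73, 0], "twist": 0, "fingers": 60}, {"travel": [-0.5, -0.4, 0], "twist": 0, "fingers": 60}, {"travel": [0, 0, 0], "twist": 0, "fingers": 60}]'

```text
time: 3.65
tcp_pos: [0.5338, 0.1455, 0.2054]
tcp_rot: [0.101, 0.995, -0.0, 0.0]
wrist_force: [0.5, 0.6, 1.4]
grip_width: 0.637
gripper_force: 0.0
```

```bash
cat > c.py <<'E'
from h import *
np.set_printoptions(precision=4,suppress=True)
st=env.state(); p=env.camera("wrist"); save(p,"w1.png"); print(st["time"],st["tcp_pos"],st["tcp_rot"],R.from_quat(st["tcp_rot"]).as_matrix()); print(p["hand_eye"],p["intrinsics"])
for n,z in {"jig":0,"fence":.01,"tile":.01,"tile_knob":.05,"tile_back_left":.018,"tile_back_right":.018,"block_thin":.01,"block_thick_a":.01}.items():
    for r in env.pinpoint(p,n)[:3]:
        if r["p"]>.15: print(n,round(r["p"],2),np.round(r["point"],1),at(p,r["point"],z,st)[:2])
E
python3 c.py
```

```text
3.65 [0.5338 0.1455 0.2054] [ 0.1011  0.9949 -0.      0.    ] [[-0.9796  0.2011  0.0001]
 [ 0.2011  0.9796 -0.0001]
 [-0.0001 -0.     -1.    ]]
[[ 0.0003  0.9676  0.2527  0.0736]
 [ 1.     -0.0004  0.     -0.0012]
 [ 0.0001  0.2527 -0.9676 -0.1788]
 [ 0.      0.      0.      1.    ]] [[333.0412   0.     319.9382]
 [  0.     333.0412 200.6974]
 [  0.       0.       1.    ]]
jig 0.17 [274.5 181.9] [0.5266 0.0912]
fence 0.55 [279.6 291.8] [0.6623 0.0664]
tile 0.96 [285.5 252.3] [0.612  0.0857]
tile_knob 0.81 [276.4 267.4] [0.6112 0.0797]
tile_back_left 0.81 [338.  288.1] [0.6674 0.1393]
tile_back_right 0.72 [320.1 181.5] [0.5333 0.1445]
tile_back_right 0.53 [553.1  83.4] [0.4802 0.4028]
block_thin 0.7 [319.1 182.9] [0.5363 0.1427]
block_thin 0.31 [556.3  87.2] [0.4852 0.4114]
block_thick_a 0.84 [274.6 182.4] [0.5255 0.093 ]
block_thick_a 0.59 [229.7 185.5] [0.5187 0.0416]
```

View pics/w1.png

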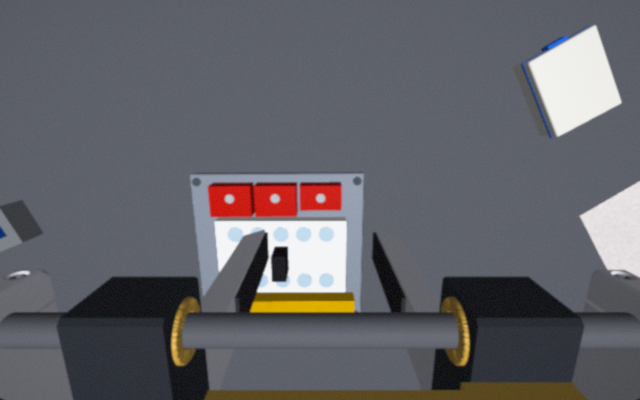

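```bash
cat > d.py <<'E'
from h import *
np.set_printoptions(precision=4,suppress=True)
st=env.state(); p=env.camera("wrist"); hsv=cv2.cvtColor(p["color"],cv2.COLOR_RGB2HSV).astype(int); h,s,v=[hsv[...,i] for i in range(3)]
def line(mask,c0,c1,z,first,n,r0=0,r1=400):
    Q=[]
    for c in range(c0,c1):
        rr=np.where(mask[r0:r1,c])[0]
        if len(rr): Q.append(at(p,(c,(rr[0]-.5 if first else rr[-1]+.5)+r0),z,st)[:2])
    Q=np.array(Q); vx,vy,x,y=cv2.fitLine((Q*1000).astype(np.float32),cv2.DIST_HUBER,0,.01,.01).ravel()
    print(n,"ang(jig x yaw)",round((np.degrees(np.arctan2(vy,vx))%180)-90,2),"pt",x,y)
red=((h<8)|(h>172))&(s>150)&(v>70)
for a,b in((305,338),(260,292),(214,248)):
    line(red,a,b,.03,True,"block outer"); line(red,a,b,.03,False,"block inner?")
line(red,214,338,.03,True,"blocks outer")
line((abs(h-24)<8)&(s>150),258,352,.032,True,"fence top near",)
line((s<60)&(v>190),222,342,.026,True,"tile near",215,300)
m=(v<50)[240:290,268:294]; ys,xs=np.where(m); print("knob px",xs.min()+268,xs.max()+268,ys.min()+240,ys.max()+240)
sp=[(x,at(p,(x,250),.056,st)[:2]) for x in (xs.min()+267.5,xs.max()+268.5)]; print(sp)
E
python3 d.py
```

```text
block outer ang(jig x yaw) -11.36 pt 532.30505 143.4873
block inner? ang(jig x yaw) -11.36 pt 561.5793 139.92264
block outer ang(jig x yaw) -11.36 pt 523.32434 98.778046
block inner? ang(jig x yaw) -11.36 pt 559.86646 90.144264
block outer ang(jig x yaw) -11.36 pt 512.8682 46.723553
block inner? ang(jig x yaw) -11.36 pt 549.22394 37.161602
blocks outer ang(jig x yaw) -11.36 pt 522.7042 95.6909
fence top near ang(jig x yaw) -11.36 pt 659.11566 104.16801
tile near ang(jig x yaw) -11.36 pt 560.0851 60.77123
knob px 270 285 249 281
[(np.float64(269.5), array([0.5864, 0.0809])), (np.float64(285.5), array([0.5898, 0.0975]))]
```

Call:
carry_out --deltas '[{"travel": [-0.72, -0.38, 0.6], "twist": 0, "fingers": 60}, {"travel": [-0.72, -0.38, 0.6], "twist": 0, "fingers": 60}, {"travel": [-0.72, -0.38, 0.6], "twist": 0, "fingers": 60}, {"travel": [-0.72, -0.38, 0.6], "twist": 0, "fingers": 60}, {"travel": [-0.7, -0.38, 0.6], "twist": 0, "fingers": 60}, {"travel": [0, 0, 0.4], "twist": 0, "fingers": 60}, {"travel": [0, 0, 0], "twist": 0, "fingers": 60}, {"travel": [0, 0, 0], "twist": 0, "fingers": 60}, {"travel": [0, 0, 0], "twist": 0, "fingers": 60}, {"travel": [0, 0, 0], "twist": 0, "fingers": 60}]'

```text
time: 5.15
tcp_pos: [0.6114, 0.0831, 0.1217]
tcp_rot: [0.099, 0.995, 0.0, 0.001]
wrist_force: [0.4, -0.5, 0.2]
grip_width: 0.634
gripper_force: 0.0
```

```bash
cat > e.py <<'E'
from h import *
np.set_printoptions(precision=4,suppress=True)
st=env.state(); p=env.camera("wrist"); save(p,"w2.png"); print(st["tcp_pos"])
print("TCP px",proj(p,st["tcp_pos"],st))
for n,z in {"tile_knob":.05,"tile":.01,"block_thin":.01}.items():
    for r in env.pinpoint(p,n)[:2]: print(n,r["p"],np.round(r["point"],1),at(p,r["point"],z,st)[:2])
for r in env.boxes_of(p,"tile_knob")[:2]: print(r)
E
python3 e.py
```

```text
[0.6114 0.0831 0.1217]
TCP px [322.0084 246.0677]
tile_knob 0.78 [318.5 211.7] [0.6117 0.0807]
tile 0.6 [318.4 198.9] [0.6116 0.0805]
tile 0.41 [375.9  99.9] [0.5374 0.1445]
block_thin 0.62 [375.   97.1] [0.535  0.1441]
```

View pics/w2.png

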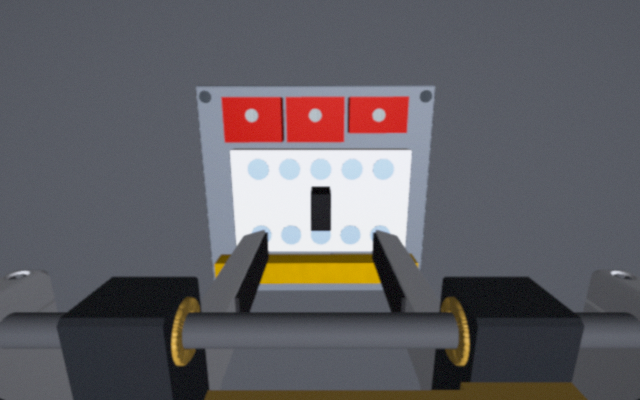

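Call:
carry_out --deltas '[{"travel": [0, 0, 0.8], "twist": 0, "fingers": 60}, {"travel": [0, 0, 0.8], "twist": 0, "fingers": 60}, {"travel": [0, 0, 0.8], "twist": 0, "fingers": 60}, {"travel": [0, 0, 0.7], "twist": 0, "fingers": 60}, {"travel": [0, 0, 0.46], "twist": 0, "fingers": 60}, {"travel": [0, 0, 0], "twist": 0, "fingers": 60}, {"travel": [0, 0, 0], "twist": 0, "fingers": 10}, {"travel": [0, 0, 0], "twist": 0, "fingers": 10}, {"travel": [0, 0, 0], "twist": 0, "fingers": 10}, {"travel": [0, 0, 0], "twist": 0, "fingers": 10}]' --grip_force 25

```text
time: 6.4
tcp_pos: [0.6118, 0.0825, 0.0324]
tcp_rot: [0.1, 0.995, 0.0, 0.001]
wrist_force: [-0.3, 0.4, -0.1]
grip_width: 0.337
gripper_force: 0.0
```

Call:
carry_out --deltas '[{"travel": [0, 0, 0], "twist": 0, "fingers": 10}, {"travel": [0, 0, 0], "twist": 0, "fingers": 10}, {"travel": [0, 0, 0], "twist": 0, "fingers": 10}, {"travel": [-0.06, 0, 0], "twist": 0, "fingers": 10}, {"travel": [-0.06, 0, 0], "twist": 0, "fingers": 10}, {"travel": [-0.06, 0, 0], "twist": 0, "fingers": 10}, {"travel": [-0.04, 0, 0], "twist": 0, "fingers": 10}, {"travel": [0, 0, 0], "twist": 0, "fingers": 10}, {"travel": [0, 0, 0], "twist": 0, "fingers": 10}, {"travel": [0, 0, 0], "twist": 0, "fingers": 10}]'

```text
time: 7.4
tcp_pos: [0.6138, 0.0822, 0.0318]
tcp_rot: [0.1, 0.995, 0.0, -0.003]
wrist_force: [-8.5, 2.1, 8.9]
grip_width: 0.17
gripper_force: 25.0
```

Call:
carry_out --deltas '[{"travel": [-0.06, 0, 0], "twist": 0, "fingers": 10}, {"travel": [-0.06, 0, 0], "twist": 0, "fingers": 10}, {"travel": [-0.06, 0, 0], "twist": 0, "fingers": 10}, {"travel": [0, 0, 0], "twist": 0, "fingers": 10}, {"travel": [0, 0, 0], "twist": 0, "fingers": 10}, {"travel": [0, 0, 0], "twist": 0, "fingers": 10}, {"travel": [0, 0, 0], "twist": 0, "fingers": 10}, {"travel": [0, 0, 0], "twist": 0, "fingers": 10}, {"travel": [0, 0, 0], "twist": 0, "fingers": 10}, {"travel": [0, 0, 0], "twist": 0, "fingers": 10}]'

```text
time: 8.4
tcp_pos: [0.6184, 0.0811, 0.0318]
tcp_rot: [0.099, 0.995, 0.0, -0.003]
wrist_force: [-7.9, 0.7, 8.0]
grip_width: 0.17
gripper_force: 25.0
```

Call:
carry_out --deltas '[{"travel": [-0.06, 0, 0], "twist": 0, "fingers": 10}, {"travel": [-0.06, 0, 0], "twist": 0, "fingers": 10}, {"travel": [-0.04, 0, 0], "twist": 0, "fingers": 10}, {"travel": [0, 0, 0], "twist": 0, "fingers": 10}, {"travel": [0, 0, 0], "twist": 0, "fingers": 10}, {"travel": [0, 0, 0], "twist": 0, "fingers": 10}, {"travel": [0, 0, 0], "twist": 0, "fingers": 10}, {"travel": [0, 0, 0], "twist": 0, "fingers": 10}, {"travel": [0, 0, 0], "twist": 0, "fingers": 10}, {"travel": [0, 0, 0], "twist": 0, "fingers": 10}]'

```text
time: 9.4
tcp_pos: [0.6198, 0.0808, 0.0317]
tcp_rot: [0.099, 0.995, -0.0, -0.006]
wrist_force: [-13.1, 2.2, 12.5]
grip_width: 0.168
gripper_force: 25.0
```

Call:
carry_out --deltas '[{"travel": [-0.06, 0, 0], "twist": 0, "fingers": 10}, {"travel": [-0.06, 0, 0], "twist": 0, "fingers": 10}, {"travel": [-0.06, 0, 0], "twist": 0, "fingers": 10}, {"travel": [-0.04, 0, 0], "twist": 0, "fingers": 10}, {"travel": [0, 0, 0], "twist": 0, "fingers": 10}, {"travel": [0, 0, 0], "twist": 0, "fingers": 10}, {"travel": [0, 0, 0], "twist": 0, "fingers": 10}, {"travel": [0, 0, 0], "twist": 0, "fingers": 10}, {"travel": [0, 0, 0], "twist": 0, "fingers": 10}, {"travel": [0, 0, 0], "twist": 0, "fingers": 10}]'

```text
time: 10.4
tcp_pos: [0.6209, 0.0805, 0.0314]
tcp_rot: [0.099, 0.995, 0.0, -0.011]
wrist_force: [-20.8, 3.7, 20.6]
grip_width: 0.168
gripper_force: 25.0
```

Call:
carry_out --deltas '[{"travel": [0.08, 0, 0], "twist": 0, "fingers": 10}, {"travel": [0.06, 0, 0], "twist": 0, "fingers": 10}, {"travel": [0, 0, 0], "twist": 0, "fingers": 10}, {"travel": [0, 0, 0], "twist": 0, "fingers": 60}, {"travel": [0, 0, 0], "twist": 0, "fingers": 60}, {"travel": [0, 0, 0], "twist": 0, "fingers": 60}, {"travel": [0, 0, 0], "twist": 0, "fingers": 60}, {"travel": [0, 0, -0.8], "twist": 0, "fingers": 60}, {"travel": [0, 0, -0.9], "twist": 0, "fingers": 60}, {"travel": [0, 0, -0.9], "twist": 0, "fingers": 60}]'

```text
time: 11.4
tcp_pos: [0.6267, 0.0791, 0.0967]
tcp_rot: [0.1, 0.995, -0.0, -0.0]
wrist_force: [0.5, 0.5, -0.4]
grip_width: 0.636
gripper_force: 0.0
```

Call:
carry_out --deltas '[{"travel": [0.8, 0, -0.9], "twist": 0, "fingers": 94}, {"travel": [0.8, 0, -0.9], "twist": 0, "fingers": 94}, {"travel": [0.8, 0, -0.5], "twist": 0, "fingers": 94}, {"travel": [0, 0, 0], "twist": 0, "fingers": 94}, {"travel": [0, 0, 0], "twist": 0, "fingers": 94}, {"travel": [0, 0, 0], "twist": 0, "fingers": 94}, {"travel": [0, 0, 0], "twist": 0, "fingers": 94}, {"travel": [0, 0, 0], "twist": 0, "fingers": 94}, {"travel": [0, 0, 0], "twist": 0, "fingers": 94}, {"travel": [0, 0, 0], "twist": 0, "fingers": 94}]'

```text
time: 12.4
tcp_pos: [0.568, 0.0911, 0.1535]
tcp_rot: [0.1, 0.995, -0.0, -0.0]
wrist_force: [-0.7, 0.2, -0.3]
grip_width: 0.997
gripper_force: 0.0
```

```bash
cat > f.py <<'E'
from h import *
st=env.state(); p=env.camera("wrist"); save(p,"w3.png",(160,60,480,300),2.5); print(st["tcp_pos"],st["tcp_rot"])
for n in ("tile_back_left","tile_back_right"):
    for r in env.pinpoint(p,n)[:2]: print(n,r["p"],np.round(r["point"],1))
E
python3 f.py
```

```text
[0.56801752 0.09109794 0.15354978] [ 9.97918885e-02  9.95008287e-01 -4.69958477e-05 -2.92861644e-04]
tile_back_left 0.82 [386.7 282.8]
```

View pics/w3.png

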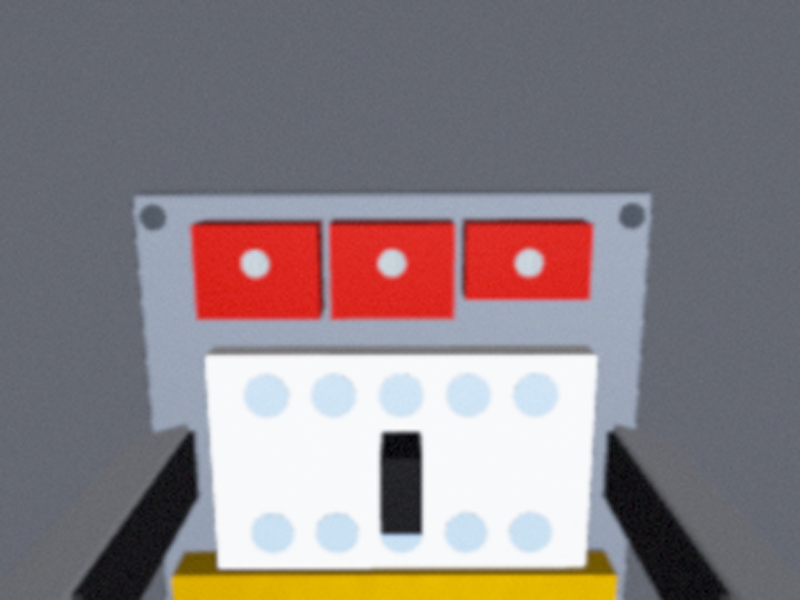

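Call:
carry_out --deltas '[{"travel": [0, -0.5, -0.5], "twist": 0, "fingers": 94}, {"travel": [0, -0.9, -0.8], "twist": 0, "fingers": 94}, {"travel": [0, -0.95, -0.8], "twist": 0, "fingers": 80}, {"travel": [0, -0.95, 0], "twist": 0, "fingers": 80}, {"travel": [0, -0.95, 0], "twist": 0, "fingers": 60}, {"travel": [0, -0.95, 0], "twist": 0, "fingers": 60}, {"travel": [0, -0.95, 0], "twist": 0, "fingers": 60}, {"travel": [-0.2, -0.95, 0], "twist": 0, "fingers": 60}, {"travel": [-0.2, -0.95, 0], "twist": 0, "fingers": 60}, {"travel": [-0.15, -0.95, 0], "twist": 0, "fingers": 60}]'

```text
time: 13.55
tcp_pos: [0.5367, -0.134, 0.2078]
tcp_rot: [0.1, 0.995, -0.0, 0.001]
wrist_force: [-0.5, 0.0, -0.3]
grip_width: 0.638
gripper_force: 0.0
```

Call:
carry_out --deltas '[{"travel": [0, -0.95, 0], "twist": 0, "fingers": 60}, {"travel": [0, -0.95, 0], "twist": 0, "fingers": 60}, {"travel": [0, -0.95, 0], "twist": 0, "fingers": 60}, {"travel": [0, -0.95, 0], "twist": 0, "fingers": 60}, {"travel": [0, -0.6, 0], "twist": 0.6, "fingers": 60}, {"travel": [0, 0, 0], "twist": 1, "fingers": 60}, {"travel": [0, 0, 0], "twist": 1, "fingers": 60}, {"travel": [0, 0, 0], "twist": 1, "fingers": 60}, {"travel": [0, 0, 0], "twist": 1, "fingers": 60}, {"travel": [0, 0, 0], "twist": 1, "fingers": 60}]'

```text
time: 14.55
tcp_pos: [0.5146, -0.2408, 0.2077]
tcp_rot: [0.474, 0.88, -0.0, 0.001]
wrist_force: [-0.2, 0.0, 0.3]
grip_width: 0.639
gripper_force: 0.0
```

Call:
carry_out --deltas '[{"travel": [0, 0, 0], "twist": 1, "fingers": 60}, {"travel": [0, 0, 0], "twist": 1, "fingers": 60}, {"travel": [0, 0, 0], "twist": 1, "fingers": 60}, {"travel": [0, 0, 0], "twist": 0, "fingers": 60}, {"travel": [0, 0, 0], "twist": 0, "fingers": 60}, {"travel": [0, 0, 0], "twist": 0, "fingers": 60}, {"travel": [0, 0, 0], "twist": 0, "fingers": 60}, {"travel": [0, 0, 0], "twist": 0, "fingers": 60}, {"travel": [0, 0, 0], "twist": 0, "fingers": 60}, {"travel": [0, 0, 0], "twist": 0, "fingers": 60}]'

```text
time: 15.55
tcp_pos: [0.515, -0.2398, 0.2064]
tcp_rot: [0.644, 0.765, -0.0, -0.0]
wrist_force: [0.3, 0.2, 0.1]
grip_width: 0.638
gripper_force: 0.0
```

```bash
cat > g.py <<'E'
from h import *
np.set_printoptions(precision=4,suppress=True)
st=env.state(); p=env.camera("wrist"); save(p,"w4.png"); print(st["time"],st["tcp_pos"],st["joint_pos"],R.from_quat(st["tcp_rot"]).as_matrix()[:2,:2])
for n,z in {"spacer_grip":.064,"stand":0}.items():
    for r in env.pinpoint(p,n)[:3]: print(n,round(r["p"],2),np.round(r["point"],1),at(p,r["point"],z,st)[:2])
hsv=cv2.cvtColor(p["color"],cv2.COLOR_RGB2HSV).astype(int); h,s,v=[hsv[...,i] for i in range(3)]
k,l,S,c=cv2.connectedComponentsWithStats(((abs(h-110)<12)&(s>130)&(v>60)).astype(np.uint8))
for i in range(1,k):
    if S[i,4]>100: print(S[i],c[i],at(p,c[i],.086,st)[:2])
# block dots of picture taken over jig
st3={"tcp_pos":[0.56801752,0.09109794,0.15354978],"tcp_rot":[0.0997918885,0.995008287,-4.7e-5,-2.9e-4]}
for q in ((255,263),(391,263),(528.5,263)): print("dot",at(p,(q[0]/2.5+159.8,q[1]/2.5+59.8),.03,st3)[:2])
print("thin inner edge",at(p,(371.2,298.5/2.5+59.8),.03,st3)[:2],"tile near top",at(p,(371.2,354/2.5+59.8),.026,st3)[:2])
E
python3 g.py
```

```text
15.55 [ 0.515  -0.2398  0.2064] [-0.5881  0.1914  1.5576 -0.0001  1.3927 -0.7587] [[-0.1698  0.9855]
 [ 0.9855  0.1698]]
spacer_grip 0.79 [233.1 159.5] [ 0.4265 -0.2252]
spacer_grip 0.76 [306.5 263.6] [ 0.5138 -0.321 ]
spacer_grip 0.74 [321.3 187.3] [ 0.5151 -0.2377]
stand 0.57 [322.7 176.9] [ 0.5172 -0.2389]
[312 174  20  39 760] [321.2763 192.9947] [ 0.5151 -0.2383]
[ 320  361   82   28 1188] [353.2601 378.9832] [ 0.5845 -0.4357]
dot [0.5308 0.0436]
dot [0.5407 0.0923]
dot [0.5506 0.1415]
thin inner edge [0.5636 0.1394] tile near top [0.5857 0.1364]
```

View pics/w4.png

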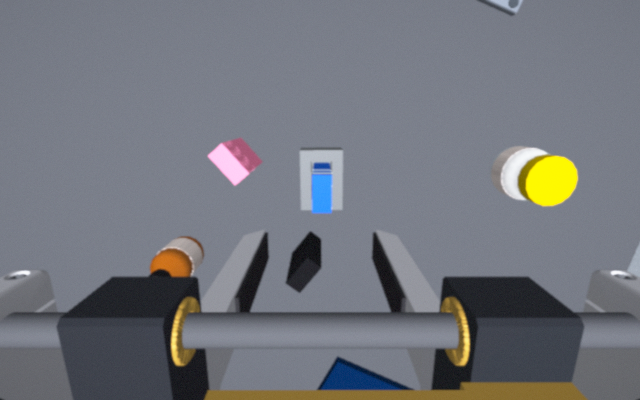

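```bash
cat > i.py <<'E'
from h import *
p=env.camera("wrist"); save(p,"w5.png",(190,120,450,300),3)
st3={"tcp_pos":[0.56801752,0.09109794,0.15354978],"tcp_rot":[0.0997918885,0.995008287,-4.7e-5,-2.9e-4]}
v=np.array([.1982,.9802]); print("knob v",at(p,(320.4,257.8),.056,st3)[:2]@v, "expected .2021")
E
python3 i.py
```

```text
knob v 0.20146778062058268 expected .2021
```

View pics/w5.png

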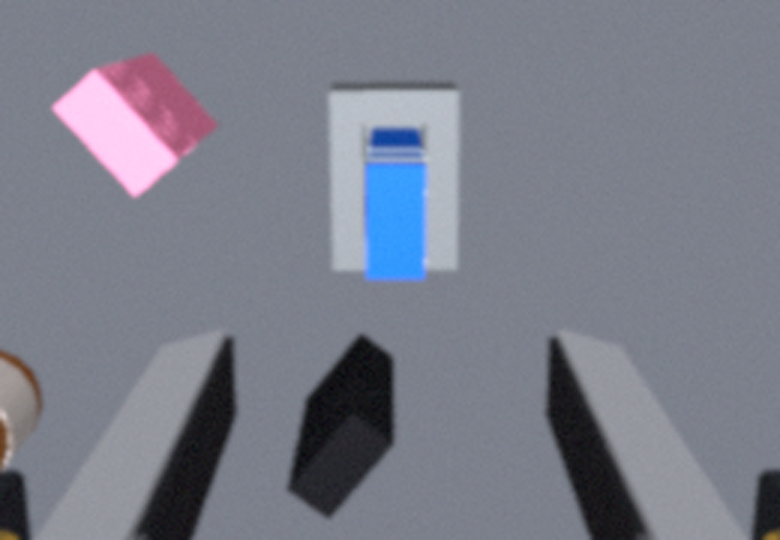

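The crop shows three candidates: the blue spacer in the grey stand (crop 396,220), the pink block (135,120) and the black block (340,430). The blue one in the stand is the right one, and it sits centred between the fingers.

Call:
carry_out --deltas '[{"travel": [0, 0, 0.9], "twist": 0, "fingers": 60}, {"travel": [0, 0, 0.95], "twist": 0, "fingers": 60}, {"travel": [0, 0, 0.95], "twist": 0, "fingers": 60}, {"travel": [0, 0, 0.95], "twist": 0, "fingers": 60}, {"travel": [0, 0, 0.95], "twist": 0, "fingers": 60}, {"travel": [0, 0, 0.9], "twist": 0, "fingers": 60}, {"travel": [0, 0, 0.6], "twist": 0, "fingers": 60}, {"travel": [0, 0, 0.26], "twist": 0, "fingers": 60}, {"travel": [0, 0, 0], "twist": 0, "fingers": 60}, {"travel": [0, 0, 0], "twist": 0, "fingers": 60}]'

```text
time: 16.75
tcp_pos: [0.5158, -0.2404, 0.0459]
tcp_rot: [0.644, 0.765, 0.0, 0.001]
wrist_force: [0.0, -0.6, -0.2]
grip_width: 0.641
gripper_force: 0.0
```

Call:
carry_out --deltas '[{"travel": [0, 0, 0], "twist": 0, "fingers": 10}, {"travel": [0, 0, 0], "twist": 0, "fingers": 10}, {"travel": [0, 0, 0], "twist": 0, "fingers": 10}, {"travel": [0, 0, 0], "twist": 0, "fingers": 10}, {"travel": [0, 0, 0], "twist": 0, "fingers": 10}, {"travel": [0, 0, 0], "twist": 0, "fingers": 10}, {"travel": [0, 0, 0], "twist": 0, "fingers": 10}, {"travel": [0, 0, 0], "twist": 0, "fingers": 10}, {"travel": [0, 0, 0], "twist": 0, "fingers": 10}, {"travel": [0, 0, 0], "twist": 0, "fingers": 10}]' --grip_force 40

```text
time: 17.75
tcp_pos: [0.515, -0.2399, 0.045]
tcp_rot: [0.644, 0.765, 0.0, 0.0]
wrist_force: [-0.2, -0.0, 0.2]
grip_width: 0.189
gripper_force: 40.0
```

Call:
carry_out --deltas '[{"travel": [0, 0, -0.5], "twist": 0, "fingers": 10}, {"travel": [0, 0, -0.8], "twist": 0, "fingers": 10}, {"travel": [0, 0, -0.9], "twist": 0, "fingers": 10}, {"travel": [0, 0, -0.9], "twist": 0, "fingers": 10}, {"travel": [0, 0, -0.9], "twist": 0.85, "fingers": 10}, {"travel": [0, 0, -0.7], "twist": 0.9, "fingers": 10}, {"travel": [0, 0, -0.3], "twist": 0.9, "fingers": 10}, {"travel": [0.5, 0, 0], "twist": 0, "fingers": 10}, {"travel": [0.8, 0, 0], "twist": 0, "fingers": 10}, {"travel": [0.95, 0, 0], "twist": 0, "fingers": 10}]'

```text
time: 18.75
tcp_pos: [0.5255, -0.1836, 0.1694]
tcp_rot: [0.773, 0.634, -0.0, -0.001]
wrist_force: [0.7, 0.6, -1.1]
grip_width: 0.19
gripper_force: 40.0
```

Call:
carry_out --deltas '[{"travel": [0.95, 0, 0], "twist": 0, "fingers": 10}, {"travel": [0.95, 0, 0], "twist": 0, "fingers": 10}, {"travel": [0.95, 0, 0], "twist": 0, "fingers": 10}, {"travel": [0.95, -0.1, 0], "twist": 0, "fingers": 10}, {"travel": [0.95, -0.1, 0], "twist": 0, "fingers": 10}, {"travel": [0.95, -0.1, 0], "twist": 0, "fingers": 10}, {"travel": [0.95, -0.1, 0], "twist": 0, "fingers": 10}, {"travel": [0.95, -0.1, 0], "twist": 0, "fingers": 10}, {"travel": [0.95, -0.1, 0], "twist": 0, "fingers": 10}, {"travel": [0.95, 0, 0], "twist": 0, "fingers": 10}]'

```text
time: 19.75
tcp_pos: [0.5572, 0.0529, 0.1691]
tcp_rot: [0.773, 0.634, -0.001, -0.001]
wrist_force: [-1.2, -1.3, -0.6]
grip_width: 0.186
gripper_force: 40.0
```

Call:
carry_out --deltas '[{"travel": [0.95, 0, 0], "twist": 0, "fingers": 10}, {"travel": [0.9, 0, 0], "twist": 0, "fingers": 10}, {"travel": [0.8, 0, 0], "twist": 0, "fingers": 10}, {"travel": [0.4, 0, 0], "twist": 0, "fingers": 10}, {"travel": [0, 0, 0.9], "twist": 0, "fingers": 10}, {"travel": [0, 0, 0.9], "twist": 0, "fingers": 10}, {"travel": [0, 0, 0], "twist": 0, "fingers": 10}, {"travel": [0, 0, 0], "twist": 0, "fingers": 10}, {"travel": [0, 0, 0], "twist": 0, "fingers": 10}, {"travel": [0, 0, 0], "twist": 0, "fingers": 10}]'

```text
time: 20.75
tcp_pos: [0.5748, 0.1257, 0.1265]
tcp_rot: [0.774, 0.633, 0.001, 0.001]
wrist_force: [-0.6, 0.0, -1.3]
grip_width: 0.188
gripper_force: 40.0
```

```bash
cat > j.py <<'E'
from h import *
np.set_printoptions(precision=4,suppress=True)
st=env.state(); p=env.camera("wrist"); save(p,"w6.png",(200,60,480,300),2.5)
Rm=R.from_quat(st["tcp_rot"]).as_matrix(); T=np.array(st["tcp_pos"])
u=np.array([.9802,-.1982]);v=np.array([.1982,.9802]); print(st["time"],T,Rm[:2,:2],"u,v",T[:2]@u,T[:2]@v,st["wrist_force"])
W=lambda a,b,z:np.r_[u*a+v*b,z]
print("pred thin inner top ends px",proj(p,W(.5248,.2478+.023,.03),st),proj(p,W(.5248,.2478-.023,.03),st))
print("pred tile near top px at v",proj(p,W(.5471,.2478+.023,.026),st),proj(p,W(.5471,.2478-.023,.026),st))
for s in (-.009,.009): print("foot edge px",[proj(p,T+Rm@[x,s,.039],st) for x in(.018,-.018)])
for n in("block_thin","spacer","tile"):
    for r in env.pinpoint(p,n)[:2]: print(n,round(r["p"],2),np.round(r["point"],1))
E
python3 j.py
```

```text
20.75 [0.5748 0.1257 0.1265] [[ 0.1983  0.9801]
 [ 0.9801 -0.1983]] u,v 0.5385044031870355 0.23713351132534752 [-0.5962  0.0023 -1.2831]
pred thin inner top ends px [303.6278 161.5977] [304.2757 214.708 ]
pred tile near top px at v [330.3731 160.934 ] [329.947  213.3568]
foot edge px [array([307.1344, 196.6246]), array([307.6168, 246.4594])]
foot edge px [array([333.8516, 196.6357]), array([333.2912, 246.4711])]
block_thin 0.59 [273.2 186.5]
spacer 0.61 [318.2 224.8]
tile 0.61 [375.6 230.3]
```

View pics/w6.png

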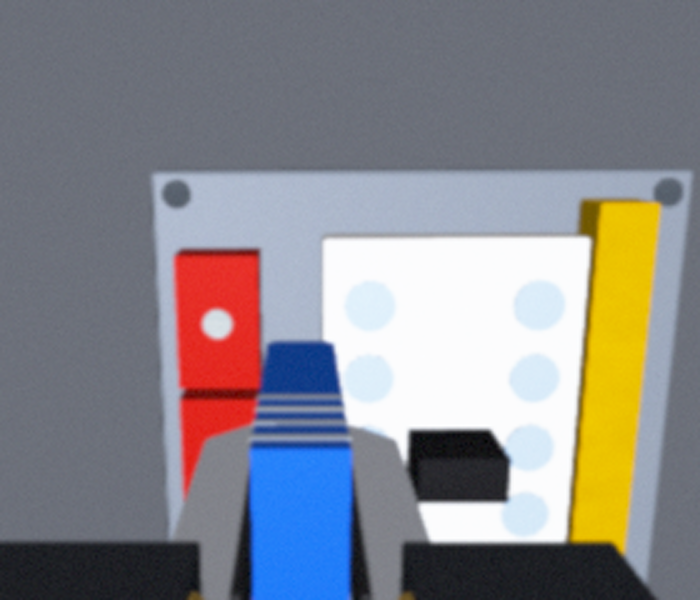

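Call:
carry_out --deltas '[{"travel": [0.21, -0.06, 0], "twist": 0, "fingers": 10}, {"travel": [0.21, -0.06, 0], "twist": 0, "fingers": 10}, {"travel": [0, 0, 0.5], "twist": 0, "fingers": 10}, {"travel": [0, 0, 0.6], "twist": 0, "fingers": 10}, {"travel": [0, 0, 0.6], "twist": 0, "fingers": 10}, {"travel": [0, 0, 0.4], "twist": 0, "fingers": 10}, {"travel": [0, 0, 0], "twist": 0, "fingers": 10}, {"travel": [0, 0, 0], "twist": 0, "fingers": 10}, {"travel": [0, 0, 0], "twist": 0, "fingers": 10}, {"travel": [0, 0, 0], "twist": 0, "fingers": 10}]'

```text
time: 21.95
tcp_pos: [0.5736, 0.1367, 0.0733]
tcp_rot: [0.774, 0.633, 0.001, 0.0]
wrist_force: [-0.4, 0.2, -1.2]
grip_width: 0.189
gripper_force: 40.0
```

```bash
sed -i 's/w6/w7/' j.py; python3 j.py
```

```text
21.95 [0.5736 0.1367 0.0733] [[ 0.1984  0.9801]
 [ 0.9801 -0.1984]] u,v 0.5351549311292966 0.24764135006949373 [-0.3885  0.159  -1.1686]
pred thin inner top ends px [305.2634 187.7688] [305.9727 250.4558]
pred tile near top px at v [337.637  186.5229] [336.7847 248.2633]
foot edge px [array([307.1335, 196.6248]), array([307.6159, 246.4597])]
foot edge px [array([333.8507, 196.6359]), array([333.2903, 246.4714])]
block_thin 0.95 [269.7 214.8]
block_thin 0.57 [447.4 271.2]
spacer 0.87 [319.  221.3]
tile 0.71 [390.5 269.6]
```

View pics/w7.png

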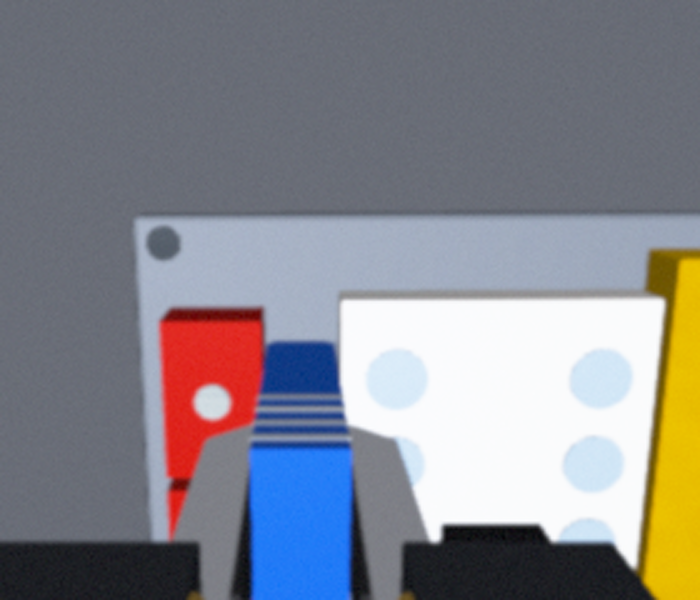

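Call:
carry_out --deltas '[{"travel": [0, 0.02, 0.1], "twist": 0, "fingers": 10}, {"travel": [0, 0, 0.12], "twist": 0, "fingers": 10}, {"travel": [0, 0, 0.12], "twist": 0, "fingers": 10}, {"travel": [0, 0, 0.12], "twist": 0, "fingers": 10}, {"travel": [0, 0, 0.12], "twist": 0, "fingers": 10}, {"travel": [0, 0, 0.12], "twist": 0, "fingers": 10}, {"travel": [0, 0, 0.12], "twist": 0, "fingers": 10}, {"travel": [0, 0, 0.08], "twist": 0, "fingers": 10}, {"travel": [0, 0, 0], "twist": 0, "fingers": 10}, {"travel": [0, 0, 0], "twist": 0, "fingers": 10}]'

```text
time: 23.15
tcp_pos: [0.5734, 0.1365, 0.05]
tcp_rot: [0.774, 0.633, 0.0, 0.0]
wrist_force: [0.4, 0.2, -1.5]
grip_width: 0.186
gripper_force: 40.0
```

Call:
carry_out --deltas '[{"travel": [0, 0, 0.02], "twist": 0, "fingers": 10}, {"travel": [0, 0, 0.02], "twist": 0, "fingers": 10}, {"travel": [0, 0.04, 0], "twist": 0, "fingers": 10}, {"travel": [0, 0.04, 0], "twist": 0, "fingers": 10}, {"travel": [0, 0.04, 0], "twist": 0, "fingers": 10}, {"travel": [0, 0.04, 0], "twist": 0, "fingers": 10}, {"travel": [0, 0, 0], "twist": 0, "fingers": 10}, {"travel": [0, 0, 0], "twist": 0, "fingers": 10}, {"travel": [0, 0, 0], "twist": 0, "fingers": 10}, {"travel": [0, 0, 0], "twist": 0, "fingers": 10}]'

```text
time: 24.15
tcp_pos: [0.5759, 0.136, 0.049]
tcp_rot: [0.774, 0.633, -0.001, -0.001]
wrist_force: [-3.8, 1.2, 4.3]
grip_width: 0.189
gripper_force: 40.0
```

Call:
carry_out --deltas '[{"travel": [0, 0.04, 0], "twist": 0, "fingers": 10}, {"travel": [0, 0.04, 0], "twist": 0, "fingers": 10}, {"travel": [0, 0.04, 0], "twist": 0, "fingers": 10}, {"travel": [0, 0.04, 0], "twist": 0, "fingers": 10}, {"travel": [0, 0.04, 0], "twist": 0, "fingers": 10}, {"travel": [0, 0, 0], "twist": 0, "fingers": 10}, {"travel": [0, 0, 0], "twist": 0, "fingers": 10}, {"travel": [0, 0, 0], "twist": 0, "fingers": 10}, {"travel": [0, 0, 0], "twist": 0, "fingers": 10}, {"travel": [0, 0, 0], "twist": 0, "fingers": 10}]'

```text
time: 25.15
tcp_pos: [0.5763, 0.1359, 0.0491]
tcp_rot: [0.774, 0.633, -0.005, -0.005]
wrist_force: [-14.7, 2.0, 14.0]
grip_width: 0.19
gripper_force: 40.0
```

Call:
carry_out --deltas '[{"travel": [0, 0.04, -0.02], "twist": 0, "fingers": 10}, {"travel": [0, 0.04, -0.02], "twist": 0, "fingers": 10}, {"travel": [0, 0.04, 0], "twist": 0, "fingers": 10}, {"travel": [0, 0.04, 0], "twist": 0, "fingers": 10}, {"travel": [0, 0, 0], "twist": 0, "fingers": 10}, {"travel": [0, 0, 0], "twist": 0, "fingers": 10}, {"travel": [0, 0, 0], "twist": 0, "fingers": 10}, {"travel": [0, 0, 0], "twist": 0, "fingers": 10}, {"travel": [0, 0, 0], "twist": 0, "fingers": 10}, {"travel": [0, 0, 0], "twist": 0, "fingers": 10}]'

```text
time: 26.15
tcp_pos: [0.5766, 0.1359, 0.0491]
tcp_rot: [0.774, 0.633, -0.007, -0.007]
wrist_force: [-19.8, 5.0, 16.4]
grip_width: 0.19
gripper_force: 40.0
```

```bash
cat > k.py <<'E'
from h import *
np.set_printoptions(precision=4,suppress=True)
st=env.state(); Rm=R.from_quat(st["tcp_rot"]).as_matrix(); T=np.array(st["tcp_pos"]); f=T+Rm@[0,0,.039]
u=np.array([.9802,-.1982]);v=np.array([.1982,.9802]); F=st["wrist_force"]
print("foot u,v,z",f[:2]@u,f[:2]@v,f[2],"tilt",np.arccos(-Rm[2,2]),"Fu",F[:2]@u,F,st["torque"],st["joint_velocities"])
E
python3 k.py
```

```text
foot u,v,z 0.5374426226874635 0.24741415459379812 0.01011136913936024 tilt 0.02090788005148703 Fu -20.420766119257994 [-19.8127   5.0471  16.4454] [0.8295 4.4684 0.1063] [-0.0001 -0.001  -0.0014 -0.0009  0.0005 -0.0028]
```

Call:
carry_out --deltas '[{"travel": [0, 0.04, -0.04], "twist": 0, "fingers": 10}, {"travel": [0, 0.04, -0.04], "twist": 0, "fingers": 10}, {"travel": [0, 0.04, 0], "twist": 0, "fingers": 10}, {"travel": [0, 0, 0], "twist": 0, "fingers": 10}, {"travel": [0, 0, 0], "twist": 0, "fingers": 10}, {"travel": [0, 0, 0], "twist": 0, "fingers": 10}, {"travel": [0, 0, 0], "twist": 0, "fingers": 10}, {"travel": [0, 0, 0], "twist": 0, "fingers": 10}, {"travel": [0, 0, 0], "twist": 0, "fingers": 10}, {"travel": [0, 0, 0], "twist": 0, "fingers": 10}]'

```text
time: 27.15
tcp_pos: [0.5768, 0.1358, 0.0492]
tcp_rot: [0.774, 0.633, -0.009, -0.01]
wrist_force: [-22.2, 4.9, 13.3]
grip_width: 0.19
gripper_force: 40.0
```

```bash
python3 k.py; python3 - <<'E'
from h import *
p=env.camera("top"); hsv=cv2.cvtColor(p["color"],cv2.COLOR_RGB2HSV).astype(int)
s=env.camera("side")
for n,z in (("tile_back_left",.018),("tile_back_right",.018),("spacer",.01),("specimen_jar",0),("slide_box",0),("reagent_bottle",0)):
    for r in env.pinpoint(s,n)[:1]: print(n,round(r["p"],2),np.round(r["point"],1),at(s,r["point"],z)[:2].round(4))
E
```

```text
foot u,v,z 0.5374008711063331 0.2473709159233413 0.010168723480638603 tilt 0.02683248781966137 Fu -22.750498031041392 [-22.2187   4.9026  13.3361] [1.1282 4.8836 0.0262] [-0.0016 -0.0004  0.0015  0.0001 -0.0001  0.0006]
tile_back_left 0.97 [249.4 240.4] [0.6765 0.1563]
spacer 0.73 [379.  157.8] [ 0.4295 -0.2174]
slide_box 0.76 [299.  373.7] [0.4835 0.4188]
reagent_bottle 0.37 [293.1 244.1] [0.5801 0.1284]
```

```bash
python3 -c "
from bench import env
print(env.close_job())"
```

```text
the job is handed in; nothing more can be done
None
```

I slid the tile flush against the fence, put the spacer in the thin block's gap down to the jig floor, and handed the job in still gripping it at 40 N with about 23 N at the wrist towards the fence; no verdict was returned.

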